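# Hang the second shelf arm on a goldsmith's bench posts

## Robot

A 6-joint arm with a two-finger parallel gripper is mounted at the origin on the work surface. World frame = base frame: x ahead of the robot, y to its left, z up, the work surface at z = 0. Lengths are in mm, angles in degrees, forces in N, time in s.
With the tool pointing down it reaches from about 350 to 850 mm from the base axis. Payload 8.1 kg.
Tool frame: the origin (TCP) lies at the centre of the arm's flange, where the gripper is bolted on; the fingertips stand 173 mm ahead of it and the grasp point (between the pads) lies 155 mm ahead of it; z points along the fingers, y is the line along which they close (so a half turn about z gives the same grasp; the last joint's range is limited). The gripper opens to 85 mm and grips with 20 to 120 N. Pads are 22 mm wide; open, the fingers measure 114 mm over their backs; the gripper's body (76 mm by 85 mm) begins 54 mm behind the grasp point. The pads swing forward as they close: fully open they stand 13 mm farther back than shut.
Start: joints at [-70.898, 7.471, 85.268, -0, 87.261, -4.893], TCP at [244.019, -548.144, 404.692] pointing down, gripper open.
Joint ranges: [-169.43, 169.43], [-51.17, 129.36], [1.28, 143.12], [-76.62, 256.62], [0, 156.53], [-152.29, 152.29]. Speed limits (degrees/s): [136.94, 136.94, 159.86, 180, 180, 180].

## Interface

Orientations are given as [roll, pitch, yaw] about the fixed x, y, z axes, in that order (R = Rz(yaw) Ry(pitch) Rx(roll)).
In Python, from bench import * gives the robot as it stands.
- The arm moves only by the shell command python3 -m jog 'ROWS' [FORCE]. ROWS is text: rows parted by semicolons, each of 7 numbers parted by spaces: the shift along the tool's x, y, z scaled (see below), then the turn, a rotation vector about the tool's x, y, z scaled (see below), then the closure, from -1 (fully open) to 1 (shut). In form: tx ty tz wx wy wz hand; .... A call has 1 to 5 rows; each row shifts and turns the commanded pose from where the row before left it, along the tool's axes as they then stand; what a row does not reach is not made up. The controller multiplies each number of a shift by 0.1 m and each number of a turn by 60 degrees. A row lasts 1/8 s, in which the tool goes at most 62.5 mm and 10.7 degrees, less where a joint would pass 70% of its speed; a pose out of reach is approached as far as the arm can. A call with a number of a shift or a turn outside -1 to 1 is refused whole. A call with a gripper value outside its range is refused whole. The fingers move at their own pace and stop on an object; FORCE is the grip in N (left out, the last holds). Time passes only in rows, so rows that do not move let the fingers close. It gives the time, the measured TCP pose, the force, the opening and the grip force at its end, in the units of the state.
- sense(): the state, without advancing time (a new reading comes with each control period).
- snapshot(name): name is "scene" or "top"; returns a dict with "img" (420x560x3 uint8, red, green, blue), "fx", "fy", "cx", "cy" (pixels), "extrinsics" (4x4, takes a point from camera to world coordinates). Camera axes: x right, y down, z forward; pixel columns grow to the right and rows downward; lengths in mm; the calibration is good to about 2 mm. A picture is of the moment at which its call begins. There is no depth.
- hand_in(): hands the job in; it is judged then, once.
The state is a dict: "time": time; "joint_pos": joint angles; "qd": joint speeds; "joint_efforts": joint torques, N m; "tool_pos": TCP position; "tcp_rot": TCP orientation; "ft_force": force on the tool from outside, world axes, zero at the start; "wrist_torque": the same for the moment, N m; "finger_gap": finger opening in mm; "grip_force": force on a finger pad.
Only numpy, scipy, OpenCV 4.12 (cv2) and the standard library are available. Lean on these libraries where they do the work, as an engineer would, in place of code of your own. Each camera call takes 0.05 s, during which the arm holds its last target. There are 200 camera calls.

## Task

Hang the loose shelf arm on the bare slotted post, at the same height as the arm already hanging on the other post, so that a shelf would lie level on the two: press both its hook tabs into the slots, then slide it down until the hooks are fully home and its end plate is flush with the post, and leave it hanging there. The arm lies on its side: first stand it right way up on the bench and let go, then take it again so that the hand clears the post. Leave the hammer, sharpening stone, steel block and ring mandrel where they are.

Things in the scene. Friction and masses are not known exactly. Their poses are not given: they have to be found in the camera images.
- bracket_mid (a point): Loose shelf arm, plain cast aluminium, 0.22 kg, 152 x 36 x 112 mm (x, y, z), like on both sides; this point is the middle of that box. Its own axes: z up when it hangs or stands, x from the bar through the end plate to the hook tabs. At the start it lies on its side: y up, z level, this point 18 mm over the bench. Its underside is flat, so it stands by itself right way up.
- bracket_plate (a point): Middle of the upper, clear part of the loose arm's end plate; axes as bracket_mid, from which it lies 60 mm along x and 36 mm along z. The plate is 8 mm thick (x), 36 mm wide (y) and 112 mm high; its top edge is 20 mm above this point. Both faces are clear from 20 mm below this point up to the top edge.
- bracket_bar (a point): Middle of the loose arm's bar; axes as bracket_mid, from which it lies -6 mm along x and -48 mm along z, so 62 mm from the plate's front face. The bar is 26 mm wide (y), 16 mm high, its flat underside 8 mm below this point. It ends 70 mm from here along -x in a stop 8 mm thick, 36 mm wide, 34 mm high; a 6 mm gusset in the mid-plane braces it to the plate, from 20 mm along +x.
- bracket_root (a point): Loose arm: bottom middle of the end plate's rear face, which goes flush to the post; 70 mm along x and -8 mm along z from bracket_bar, same axes. Two steel hook tabs, 5 mm thick (tip 2.5 mm), stand out of this face in the mid-plane: necks 8 mm high, undersides 24 and 64 mm above this point, 6 mm long; then lips 6 mm long that reach 8 mm below the necks' undersides.
- post_bare: Bare slotted post fixed in the bench: grey steel channel 40 mm wide, 30 mm deep. Origin: middle of the front face, 320 mm below the top end, at or up to 30 mm under the bench top. x points into the face (the way tabs are pressed in, roughly away from the robot), z up. A base sleeve up to z = 50 mm stands 7 mm proud of the face.
- post_top (a point): Bare post: middle of the front face's top edge, axes as post_bare. Mid-face are six through slots 8 mm wide, 22 mm high, lower edges 45, 85, 125, 165, 205, 245 mm below here; the face is 4 mm thick. Tabs enter neighbouring slots with lips above the lower edges, then come down 8 to 14 mm until the necks rest on those edges, the lips holding behind the face with 2 mm play.
- fixed_root (a point): The same point as bracket_root, same axes, on the like arm that already hangs, fully home and fixed, on the other post: so it gives the height wanted. The other post is like the bare one, 200 mm to its left or right, set to the same depth and facing the same way. That arm reaches 140 mm out from its post towards the robot.
- hammer_head (a point): Hammer lying on the bench, to be left alone: this point is in its steel head, 15 mm above the bench, x along the handle towards the head. The head is 24 x 82 (y, -35 to 47) x 30 mm high; the wooden handle, up to 29 mm thick, reaches 230 mm back from here along -x.
- stone_mid (a point): Sharpening stone on its wooden base, to be left alone: 170 (x) x 70 x 30 mm high, this point at its centre.
- block_mid (a point): Steel bench block, to be left alone: 80 mm square, 20 mm high, this point at its centre.
- mandrel_mid (a point): Ring mandrel standing upright, to be left alone: a steel taper 217 mm high, up to 25 mm thick, on a round wooden foot 84 mm across, 22 mm high. This point is on its axis, 110 mm above the bench.
Things that resemble listed ones, but are neither listed nor needed, are in the scene too. Of the things that look like the part that bears bracket_mid, take the one that is nearest to the robot's base at the start.

How it is judged (in metres and radians):
On the way:
1. the loose arm stands right way up on the bench, let go (angle between bracket_root's own z axis and vertical below 0.15 rad and height (world z) of bracket_root below 0.01 m and contact force between the fingers and bracket below 0.3 N), for 0.2 s.
At the end, for the whole second after the job is handed in: The loose arm hangs at rest on the bare post, level with the other arm: rear face's bottom within 4 mm of fully home in height, within 4 mm sideways and flush within 4 mm; upright within 0.08 rad, square to the post within 0.1 rad, carried by the post (x of bracket_root in the frame of post_bare between -0.004 and 0.003 m and y of bracket_root in the frame of post_bare between -0.004 and 0.004 m and z of bracket_root in the frame of post_bare between 0.127 and 0.135 m and angle between bracket_root's own z axis and vertical below 0.08 rad and angle between the x axis of bracket_root and the x axis of post_bare, either way round below 0.1 rad and linear speed of bracket below 0.01 m/s and contact force between bracket and post_bare above 0.5 N); the robot touches nothing.
It fails at once if the hammer is pushed more than 25 mm from its place or knocked over (distance of hammer_head from where it was at the start of the episode above 0.025 m).
It fails at once if the sharpening stone is pushed more than 25 mm from its place or knocked over (distance of stone_mid from where it was at the start of the episode above 0.025 m).
It fails at once if the steel block is pushed more than 25 mm from its place or knocked over (distance of block_mid from where it was at the start of the episode above 0.025 m).
It fails at once if the ring mandrel is pushed more than 25 mm from its place or knocked over (distance of mandrel_mid from where it was at the start of the episode above 0.025 m).
It also fails if it takes over 59 s, if anything falls off the work surface, if the arm or the gripper's body presses on something with over 40 N, if the wrist force passes 120 N, or if a joint passes its speed limit or range.

## Working session

There is one attempt and no reset: what is moved stays moved. The work goes in short steps, Python scripts to look and compute and a shell command to move; the robot and the scene stay as the last step left them, time stands still between calls to the robot, and variables do not carry over. Pictures are saved under pics/ and viewed, at most 10 in all, crops included, and the job is handed in when it is done.

```bash
ls; mkdir -p pics; python3 - <<'E'
from bench import *
import cv2,numpy as np
for n in("scene","top"):
    s=snapshot(n); cv2.imwrite(f"pics/{n}0.png",cv2.resize(s["img"][:,:,::-1],(800,600),interpolation=cv2.INTER_CUBIC))
    np.set_printoptions(precision=4,suppress=True)
    print(n,s["fx"],s["fy"],s["cx"],s["cy"]);print(np.array(s["extrinsics"]))
    np.savez(f"{n}.npz",**s)
print(sense())
E
```

```text
pics
scene 528.1202171216859 528.1202171216859 280.34237508887895 215.77749884674583
[[  -0.177     0.7497   -0.6376 1531.9242]
 [   0.9842    0.14     -0.1087   41.1548]
 [   0.0078   -0.6468   -0.7626 1361.2283]
 [   0.        0.        0.        1.    ]]
top 414.9754994119779 414.9754994119779 274.9122546310793 207.30863054890844
[[   0.0187   -0.9922    0.1231  394.5028]
 [  -0.9998   -0.02     -0.009  -145.2562]
 [   0.0114   -0.1229   -0.9924 1413.3116]
 [   0.        0.        0.        1.    ]]
{'time': 0.1, 'joint_pos': array([-70.897 ,   7.5111,  85.3241,   0.0005,  87.2611,  -4.8927]), 'qd': array([-0.0418, -0.1337, -0.1228,  0.0042,  0.0927, -0.0063]), 'joint_efforts': array([  0.0021, -57.0947, -50.1945,  -0.    ,   0.008 ,  -0.    ]), 'tool_pos': array([ 243.958 , -547.9362,  403.736 ]), 'tcp_rot': array([-179.9041,   -0.0087,   23.9957]), 'ft_force': array([ 0.0816, -0.3114, -0.6826]), 'wrist_torque': array([-0.0175, -0.0256, -0.0276]), 'grip_force': 0.0, 'finger_gap': 85.72734101952796}
```

View pics/scene0.png

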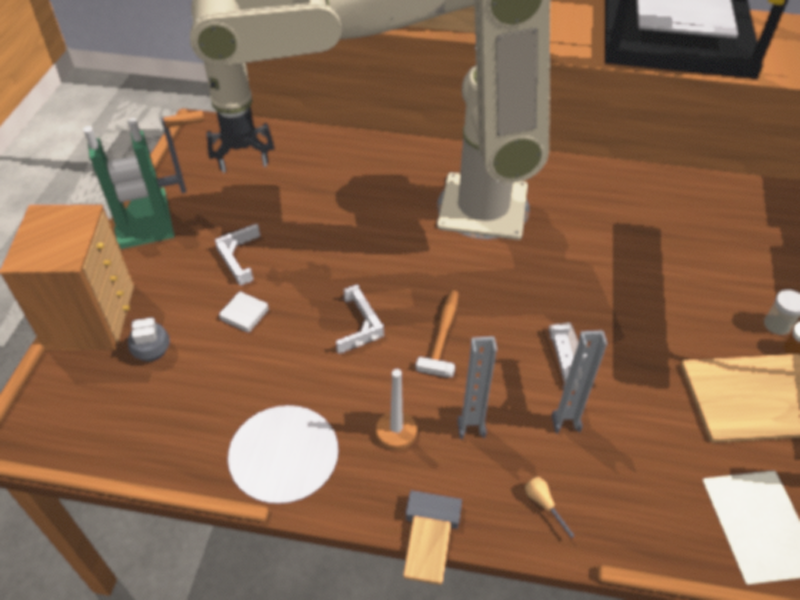

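View pics/top0.png

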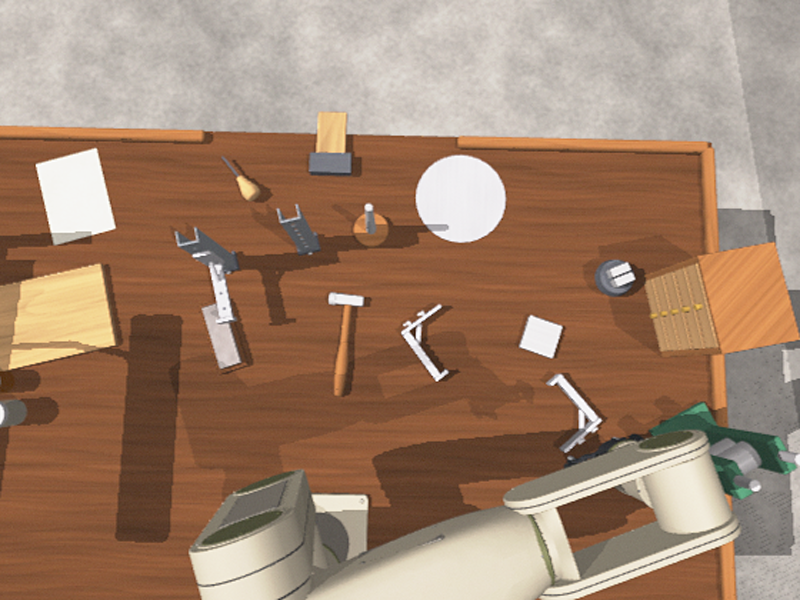

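The top view shows two loose arms, at about (425,340) and (578,412); the first is nearer the base. The bare post is at (300,230), and the post with the fixed arm is at (215,250). I'll enlarge both areas.

```bash
cat > h.py <<'E'
import numpy as np,cv2
C={n:dict(np.load(f"{n}.npz")) for n in("scene","top")}
def ray(n,u,v):
    c=C[n];E=c["extrinsics"];d=E[:3,:3]@np.array([(u-c["cx"])/c["fx"],(v-c["cy"])/c["fy"],1]);return E[:3,3],d/np.linalg.norm(d)
def onz(n,u,v,z):
    o,d=ray(n,u,v);return o+d*(z-o[2])/d[2]
def tri(a,b):
    (o,d),(p,e)=ray("scene",*a),ray("top",*b)
    s=np.linalg.lstsq(np.c_[d,-e],p-o,rcond=None)[0];x,y=o+s[0]*d,p+s[1]*e
    return (x+y)/2,np.linalg.norm(x-y)
def proj(n,P):
    c=C[n];E=c["extrinsics"];q=(np.atleast_2d(P)-E[:3,3])@E[:3,:3];return np.c_[q[:,0]/q[:,2]*c["fx"]+c["cx"],q[:,1]/q[:,2]*c["fy"]+c["cy"]]
def crop(n,x,y,w,h,k,out,img=None):
    im=(C[n]["img"] if img is None else img)[y:y+h,x:x+w,::-1]
    cv2.imwrite(out,cv2.resize(im,(w*k,h*k),interpolation=cv2.INTER_CUBIC))
E
python3 - <<'E'
from h import *
crop("top",118,135,200,150,4,"pics/topc.png")
crop("scene",228,190,200,125,4,"pics/scc.png")
E
```

```text
(no output)
```

View pics/topc.png

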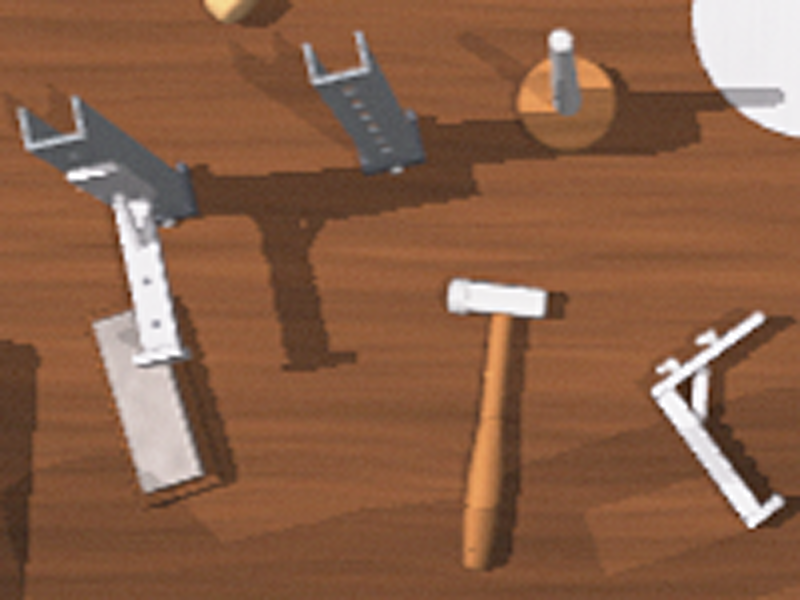

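View pics/scc.png

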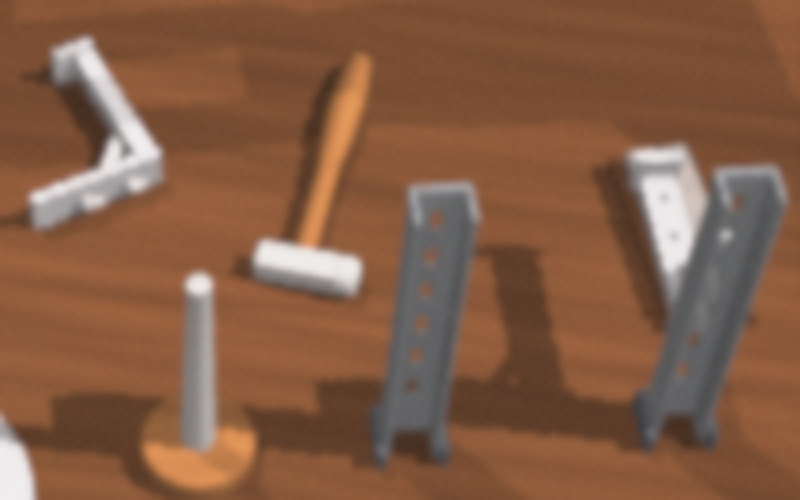

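```bash
python3 - <<'E'
from h import *
np.set_printoptions(precision=1,suppress=True)
T=lambda x,y:((x+.5)/4-.5+118,(y+.5)/4-.5+135)
S=lambda x,y:((x+.5)/4-.5+228,(y+.5)/4-.5+190)
for n,s,t in [("bareL",(473,183),(318,86)),("bareR",(411,187),(371,71)),("othL",(778,167),(30,149)),("othR",(717,170),(84,133)),
 ("plateTop up rear",(32,197),(764,315)),("root",(158,152),(655,390)),("stop end",(91,40),(781,503)),
 ("hamR",(358,272),(455,293)),("mandtop",(198,280),(561,40))]:
    print(n,*tri(S(*s),T(*t)))
for n,t in [("corner root rear",(655,388)),("platetop",(764,315)),("stop1",(755,526)),("stop2",(783,501)),("hook1",(665,368)),("hook2",(706,338))]:
    print(n,onz("top",*T(*t),36)[:2])
for n,t in [("hamR",(547,303)),("hamL",(455,297)),("handle end",(475,565))]: print(n,onz("top",*T(*t),25)[:2])
E
```

```text
bareL [671.6  64.3 290.6] 4.51398632934145
bareR [682.8  26.7 291.9] 1.8669728291108068
othL [623.1 258.6 291.8] 3.1774280175474794
othR [634.6 220.3 294.3] 0.881769325753533
plateTop up rear [ 546.8 -270.    39.1] 1.176015103809663
root [ 482.6 -180.6   37.9] 0.2823466548267285
stop end [ 389.7 -269.9   55.2] 28.70646715516815
hamR [561.6  -8.9  24.2] 4.737029638717487
mandtop [ 728.3 -102.7  218.9] 0.7608870036343137
corner root rear [ 484.4 -180.8]
platetop [ 547.2 -270.8]
stop1 [ 372.5 -264.9]
stop2 [ 393.3 -287.8]
hook1 [ 501.2 -188.8]
hook2 [ 526.9 -222.6]
hamR [554.9 -89. ]
hamL [558.5 -11.5]
handle end [336.2 -35. ]
```

```bash
cat >> h.py <<'E'
from scipy.spatial.transform import Rotation as Ro
u=lambda a:np.array([np.cos(np.radians(a)),np.sin(np.radians(a)),0])
UP=np.array([0,0,1.])
def pose():
    from bench import sense
    s=sense();R=Ro.from_euler("xyz",s["tcp_rot"],degrees=True);p=np.array(s["tool_pos"]);return s,p+155*R.as_matrix()[:,2],R
def mat(y,z):
    y=y/np.linalg.norm(y);z=z/np.linalg.norm(z);return Ro.from_matrix(np.c_[np.cross(y,z),y,z])
def plan(g1,R1,n,start=None):
    """rows taking the grasp point to g1 and the tool to R1, straight, in n rows"""
    g,R=start or pose()[1:]
    w=(R.inv()*R1).as_rotvec()/n;print("deg/row",round(np.degrees(np.linalg.norm(w)),1),"mm/row",round(np.linalg.norm(g1-g)/n,1))
    p=g-155*R.as_matrix()[:,2];rows=[]
    for k in range(1,n+1):
        R2=R*Ro.from_rotvec(w);p2=g+(g1-g)*k/n-155*R2.as_matrix()[:,2]
        rows.append(np.r_[R.inv().apply(p2-p)/100,np.degrees(w)/60]);R,p=R2,p2
    for r in rows: print(" ".join(f"{v:.3f}" for v in r))
    return g1,R1
E
python3 - <<'E'
from h import *
a=36;xb,zb=u(a),u(a-90)
d=-np.cos(np.pi/6)*UP-np.sin(np.pi/6)*zb
R=mat(xb,d);g=np.array([534,-257.6,25])
st=plan(g-90*d,R,11); plan(g,R,2,st)
E
```

```text
deg/row 9.6 mm/row 39.2
0.309 -0.024 0.135 0.040 0.033 -0.151
0.314 0.038 0.150 0.040 0.033 -0.151
0.309 0.102 0.162 0.040 0.033 -0.151
0.293 0.164 0.171 0.040 0.033 -0.151
0.268 0.223 0.177 0.040 0.033 -0.151
0.233 0.277 0.180 0.040 0.033 -0.151
0.190 0.326 0.179 0.040 0.033 -0.151
0.141 0.367 0.174 0.040 0.033 -0.151
0.085 0.399 0.167 0.040 0.033 -0.151
0.026 0.422 0.156 0.040 0.033 -0.151
-0.036 0.435 0.142 0.040 0.033 -0.151
deg/row 0.0 mm/row 45.0
0.000 -0.000 0.450 0.000 0.000 0.000
-0.000 0.000 0.450 0.000 0.000 0.000
```

```bash
python3 -m jog '0.31 -0.02 0.135 0.04 0.033 -0.151 -1;0.314 0.038 0.15 0.04 0.033 -0.151 -1;0.31 0.1 0.162 0.04 0.033 -0.151 -1;0.293 0.164 0.171 0.04 0.033 -0.151 -1;0.268 0.223 0.177 0.04 0.033 -0.151 -1' 60
python3 -m jog '0.233 0.277 0.18 0.04 0.033 -0.151 -1;0.19 0.326 0.179 0.04 0.033 -0.151 -1;0.141 0.367 0.174 0.04 0.033 -0.151 -1;0.085 0.4 0.167 0.04 0.033 -0.151 -1;0.026 0.422 0.156 0.04 0.033 -0.151 -1'
python3 -m jog '-0.036 0.435 0.142 0.04 0.033 -0.151 -1;0 0 0 0 0 0 -1;0 0 0 0 0 0 -1'
python3 - <<'E'
from h import *
from bench import snapshot
np.set_printoptions(precision=1,suppress=True)
s,g,R=pose();print(s["joint_pos"],g,R.as_matrix()[:,1:])
a=36;xb,zb=u(a),u(a-90)
d=-np.cos(np.pi/6)*UP-np.sin(np.pi/6)*zb
plan(np.array([534,-257.6,25]),mat(xb,d),3)
s=snapshot("top");crop("top",250,170,150,140,4,"pics/a.png",s["img"])
E
```

```text
time: 0.72
tool_pos: [394.4, -472.5, 332.3]
tcp_rot: [-172.8, -13.5, 69.0]
ft_force: [-0.1, 0.3, -0.1]
finger_gap: 85.0
grip_force: 0.0
time: 1.35
tool_pos: [570.6, -378.5, 253.9]
tcp_rot: [-177.8, -27.9, 116.4]
ft_force: [1.1, -0.4, 0.2]
finger_gap: 85.1
grip_force: 0.0
time: 1.72
tool_pos: [606.3, -356.4, 238.6]
tcp_rot: [179.7, -30.0, 126.3]
ft_force: [0.5, -0.7, -0.9]
finger_gap: 85.5
grip_force: 0.0
[-37.   45.1  56.8   9.  106.7 -72.8] [ 561.1 -293.5  104.4] [[ 0.8 -0.3]
 [ 0.6  0.4]
 [ 0.  -0.9]]
deg/row 0.1 mm/row 30.4
-0.002 -0.002 0.304 0.001 0.000 0.001
-0.002 -0.002 0.304 0.001 0.000 0.001
-0.002 -0.002 0.304 0.001 0.000 0.001
```

View pics/a.png

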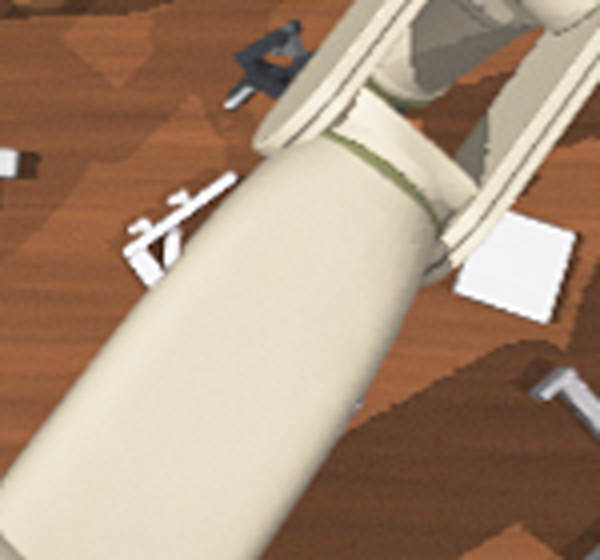

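The crop shows the plate, top end near (235,178), still in place with a finger beyond it at (240,95). The arm hides the rest. Next: descend and grip.

```bash
python3 -m jog '0 0 0.3 0 0 0 -1;0 0 0.3 0 0 0 -1;0 0 0.3 0 0 0 -1;0 0 0 0 0 0 -1;0 0 0 0 0 0 1' 60
python3 -m jog '0 0 0 0 0 0 1;0 0 0 0 0 0 1;0 0 0 0 0 0 1;0 0 0 0 0 0 1;0 0 0 0 0 0 1'
python3 - <<'E'
from h import *
np.set_printoptions(precision=1,suppress=True)
s,g,R=pose();print(s["joint_pos"],g,s["grip_force"],s["finger_gap"])
g1=g.copy();g1[2]=130;st=plan(g1,R,3,(g,R))
R1=R*Ro.from_rotvec([0,-np.pi/2,0]);st=plan(g1,R1,10,st)
E
```

```text
time: 2.4
tool_pos: [580.5, -321.4, 163.5]
tcp_rot: [179.6, -29.8, 126.3]
ft_force: [0.9, -0.2, 0.7]
finger_gap: 69.9
grip_force: 0.0
time: 3.02
tool_pos: [580.6, -320.2, 161.8]
tcp_rot: [179.6, -29.9, 126.4]
ft_force: [1.7, -1.0, 3.4]
finger_gap: 7.2
grip_force: 59.1
[-35.9  43.6  67.6   9.2  97.3 -73.3] [ 535.6 -257.4   27.4] 59.053298234939575 7.234399188659381
deg/row 0.0 mm/row 34.2
0.170 0.002 -0.296 0.000 0.000 0.000
0.170 0.002 -0.296 0.000 0.000 0.000
0.170 0.002 -0.296 0.000 0.000 0.000
deg/row 9.0 mm/row 0.0
0.242 -0.000 0.019 0.000 -0.150 -0.000
0.242 -0.000 0.019 0.000 -0.150 -0.000
0.242 0.000 0.019 0.000 -0.150 -0.000
0.242 -0.000 0.019 0.000 -0.150 -0.000
0.242 0.000 0.019 0.000 -0.150 -0.000
0.242 0.000 0.019 0.000 -0.150 -0.000
0.242 -0.000 0.019 0.000 -0.150 -0.000
0.242 0.000 0.019 0.000 -0.150 -0.000
0.242 0.000 0.019 0.000 -0.150 -0.000
0.242 -0.000 0.019 0.000 -0.150 -0.000
```

```bash
python3 -m jog '0.17 0 -0.296 0 0 0 1;0.17 0 -0.296 0 0 0 1;0.17 0 -0.296 0 0 0 1;0 0 0 0 0 0 1'
python3 -m jog '0.242 0 0.019 0 -0.15 0 1;0.242 0 0.019 0 -0.15 0 1;0.242 0 0.019 0 -0.15 0 1;0.242 0 0.019 0 -0.15 0 1;0.242 0 0.019 0 -0.15 0 1'
python3 -m jog '0.242 0 0.019 0 -0.15 0 1;0.242 0 0.019 0 -0.15 0 1;0.242 0 0.019 0 -0.15 0 1;0.242 0 0.019 0 -0.15 0 1;0.242 0 0.019 0 -0.15 0 1'
python3 -m jog '0 0 0 0 0 0 1;0 0 0 0 0 0 1'
python3 - <<'E'
from h import *
np.set_printoptions(precision=2,suppress=True)
from bench import snapshot
s,g,R=pose();print(s["joint_pos"],g,R.as_matrix()[:,1:])
a,b=snapshot("top")["img"],snapshot("scene")["img"]
k=lambda i,x,y:cv2.resize(i[y:y+150,x:x+130,::-1],None,fx=3,fy=3,interpolation=2)
cv2.imwrite("pics/b.png",np.hstack([k(a,250,150),k(b,190,160)]))
E
```

```text
time: 3.52
tool_pos: [580.8, -321.0, 267.0]
tcp_rot: [179.5, -29.6, 126.4]
ft_force: [-0.7, 0.5, -1.7]
finger_gap: 7.2
grip_force: 58.9
time: 4.15
tool_pos: [509.5, -224.8, 277.5]
tcp_rot: [179.7, 15.3, 126.1]
ft_force: [-0.6, -0.0, -1.8]
finger_gap: 7.1
grip_force: 58.8
time: 4.78
tool_pos: [457.0, -157.5, 221.2]
tcp_rot: [-179.1, 54.1, 126.0]
ft_force: [-1.2, -0.8, -2.3]
finger_gap: 7.1
grip_force: 58.9
time: 5.03
tool_pos: [458.6, -158.5, 223.4]
tcp_rot: [-179.2, 53.9, 125.9]
ft_force: [0.8, 0.9, -1.4]
finger_gap: 7.1
grip_force: 58.9
[-12.81 -10.86 132.72 -71.21  35.08   5.04] [ 530.18 -261.27  132.08] [[ 0.82  0.46]
 [ 0.58 -0.66]
 [-0.01 -0.59]]
```

View pics/b.png

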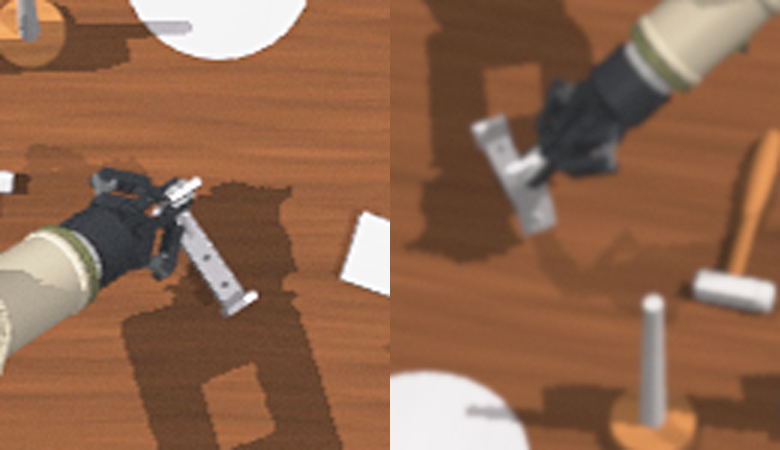

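The arm is held by its plate (top view about (185,190), bar pointing down to (240,300)). It is about 6° short of upright because joint 4 is near its range. I'll yaw the hand and finish the tilt while lowering.

```bash
python3 - <<'E'
from h import *
a=61;xb,zb=u(a),u(a-90);t=np.radians(60.4)
st=plan(np.array([530,-255,104.]),mat(xb,np.sin(t)*zb-np.cos(t)*UP),4)
plan(np.array([530,-255,94.]),st[1],2,st)
E
```

```text
deg/row 6.7 mm/row 7.6
0.107 -0.141 0.038 -0.091 -0.026 -0.057
0.108 -0.139 0.037 -0.091 -0.026 -0.057
0.108 -0.138 0.037 -0.091 -0.026 -0.057
0.108 -0.137 0.036 -0.091 -0.026 -0.057
deg/row 0.0 mm/row 5.0
0.043 -0.000 0.025 0.000 0.000 0.000
0.043 -0.000 0.025 0.000 0.000 0.000
```

```bash
python3 -m jog '0.107 -0.141 0.038 -0.091 -0.026 -0.057 1;0.108 -0.139 0.037 -0.091 -0.026 -0.057 1;0.108 -0.138 0.037 -0.091 -0.026 -0.057 1;0.108 -0.137 0.036 -0.091 -0.026 -0.057 1;0 0 0 0 0 0 1'
python3 -m jog '0 0 0 0 0 0 1'
python3 - <<'E'
from h import *
np.set_printoptions(precision=2,suppress=True)
s,g,R=pose();print(s["joint_pos"],g,R.as_matrix()[:,1:])
a=61;xb,zb=u(a),u(a-90);t=np.radians(60.4)
plan(np.array([530,-255,96.]),mat(xb,np.sin(t)*zb-np.cos(t)*UP),3)
E
```

```text
time: 5.75
tool_pos: [429.1, -189.3, 213.3]
tcp_rot: [-179.6, 57.7, 150.3]
ft_force: [1.1, -0.1, -2.6]
finger_gap: 7.1
grip_force: 60.6
time: 5.88
tool_pos: [429.7, -187.4, 212.9]
tcp_rot: [-179.9, 57.7, 150.3]
ft_force: [-0.2, 0.8, -1.7]
finger_gap: 6.8
grip_force: 60.6
[-29.83 -20.67 143.02 -76.48  -0.   -13.61] [ 543.3  -252.55  129.98] [[ 0.5   0.73]
 [ 0.87 -0.42]
 [-0.   -0.54]]
deg/row 1.0 mm/row 12.2
0.139 -0.035 0.032 -0.004 -0.015 -0.002
0.139 -0.035 0.030 -0.004 -0.015 -0.002
0.140 -0.035 0.028 -0.004 -0.015 -0.002
```

```bash
python3 - <<'E'
from h import *
a=60.3;xb,zb=u(a),u(a-90);t=np.radians(60.4);R=mat(xb,np.sin(t)*zb-np.cos(t)*UP)
st=plan(np.array([615,-290,125.]),R,3)
plan(np.array([615,-290,97.]),R,2,st)
E
```

```text
deg/row 0.9 mm/row 27.0
-0.105 0.009 0.237 -0.001 -0.015 0.000
-0.102 0.009 0.239 -0.001 -0.015 0.000
-0.098 0.009 0.241 -0.001 -0.015 0.000
deg/row 0.0 mm/row 14.0
0.122 0.000 0.069 0.000 0.000 0.000
0.122 0.000 0.069 0.000 0.000 0.000
```

```bash
python3 -m jog '-0.1 0.01 0.24 0 -0.015 0 1;-0.1 0.01 0.24 0 -0.015 0 1;-0.1 0.01 0.24 0 -0.015 0 1;0 0 0 0 0 0 1;0 0 0 0 0 0 1'
python3 - <<'E'
from h import *
np.set_printoptions(precision=2,suppress=True)
s,g,R=pose();print(s["joint_pos"],g,R.as_matrix()[:,1:])
a=60.3;xb,zb=u(a),u(a-90);t=np.radians(60.4);R=mat(xb,np.sin(t)*zb-np.cos(t)*UP)
plan(np.array([615,-290,98.]),R,3)
E
```

```text
time: 6.5
tool_pos: [494.2, -222.3, 231.9]
tcp_rot: [-179.9, 57.6, 150.5]
ft_force: [-0.5, 0.3, -2.9]
finger_gap: 7.1
grip_force: 60.6
[-29.62  -8.79 131.18 -76.54   0.03 -13.54] [ 607.95 -287.03  148.81] [[ 0.49  0.73]
 [ 0.87 -0.42]
 [-0.   -0.54]]
deg/row 0.9 mm/row 17.1
0.155 0.004 0.112 0.000 -0.016 0.001
0.156 0.003 0.110 0.000 -0.016 0.001
0.158 0.003 0.108 0.000 -0.016 0.001
```

```bash
python3 - <<'E'
from h import *
a=60.3;xb,zb=u(a),u(a-90);t=np.radians(53.5);R=mat(xb,np.sin(t)*zb-np.cos(t)*UP)
print(np.dot(pose()[1],zb),np.dot(pose()[1],xb))
st=plan(np.array([578,-274,101.]),R,4)
E
```

```text
670.2908301931903 51.89189243635394
deg/row 1.0 mm/row 14.5
0.117 -0.008 -0.004 0.000 0.017 0.000
0.117 -0.008 -0.002 0.000 0.017 0.000
0.117 -0.008 0.001 0.000 0.017 0.000
0.117 -0.009 0.004 0.000 0.017 0.000
```

```bash
python3 -m jog '0.117 -0.01 0 0 0.017 0 1;0.117 -0.01 0 0 0.017 0 1;0.117 -0.01 0 0 0.017 0 1;0.117 -0.01 0 0 0.017 0 1;0 0 0 0 0 0 1'
python3 - <<'E'
from h import *
np.set_printoptions(precision=2,suppress=True)
s,g,R=pose();print(s["joint_pos"],g,R.as_matrix()[:,1:])
E
```

```text
time: 7.12
tool_pos: [469.8, -211.6, 191.5]
tcp_rot: [-179.6, 53.5, 150.5]
ft_force: [0.4, 0.3, -2.1]
finger_gap: 6.8
grip_force: 60.7
[-29.93  -7.72 134.19 -76.56   0.06 -13.68] [ 577.69 -273.96   99.36] [[ 0.5   0.7 ]
 [ 0.87 -0.4 ]
 [-0.   -0.59]]
```

```bash
python3 -m jog '0.016 0 0.012 0 0 0 1;0 0 0 0 0 0 1'|egrep 'pos|ft'; python3 -m jog '0.016 0 0.012 0 0 0 1;0 0 0 0 0 0 1'|egrep 'pos|ft'; python3 -m jog '0.016 0 0.012 0 0 0 1;0 0 0 0 0 0 1'|egrep 'pos|ft'
```

```text
tool_pos: [470.9, -212.3, 192.4]
ft_force: [-1.0, -0.3, -1.4]
tool_pos: [470.7, -212.1, 191.2]
ft_force: [0.9, 0.8, -2.3]
tool_pos: [470.8, -212.2, 190.5]
ft_force: [-0.5, -0.7, -1.1]
```

```bash
for i in 1; do python3 -m jog '0.02 0 0.012 0 0.017 0 1;0 0 0 0 0 0 1'|egrep 'pos|ft|rot'; python3 -m jog '0.02 0 0.012 0 0.017 0 1;0 0 0 0 0 0 1'|egrep 'pos|ft|rot';done
python3 - <<'E'
from h import *
np.set_printoptions(precision=2,suppress=True)
s,g,R=pose();print(s["joint_pos"],g,R.as_matrix()[:,1:])
E
```

```text
tool_pos: [474.1, -213.1, 190.1]
tcp_rot: [-179.5, 53.2, 150.5]
ft_force: [0.5, -2.9, 15.5]
tool_pos: [477.4, -213.6, 190.0]
tcp_rot: [-179.4, 53.0, 150.5]
ft_force: [-10.1, -0.9, 40.8]
[-29.51  -6.09 132.78 -64.19   0.63 -25.8 ] [ 584.42 -275.97   96.76] [[ 0.5   0.69]
 [ 0.87 -0.4 ]
 [-0.01 -0.6 ]]
```

```bash
python3 -m jog '-0.02 0 -0.012 0 -0.017 0 1;-0.01 0 -0.006 0 0 0 1;0 0 0 0 0 0 1' |egrep 'pos|ft|rot'; python3 -m jog '0 0 0 0 0 0 0.4;0 0 0 0 0 0 0.4;0 0 0 0 0 0 0.2;0 0 0 0 0 0 0;0 0 0 0 0 0 -0.2'
python3 - <<'E'
from h import *
np.set_printoptions(precision=2,suppress=True)
from bench import snapshot
s,g,R=pose();print(s["joint_pos"],g)
a,b=snapshot("top")["img"],snapshot("scene")["img"]
k=lambda i,x,y:cv2.resize(i[y:y+150,x:x+130,::-1],None,fx=3,fy=3,interpolation=2)
cv2.imwrite("pics/c.png",np.hstack([k(a,240,130),k(b,180,180)]))
E
```

```text
tool_pos: [473.7, -212.6, 190.2]
tcp_rot: [-179.6, 53.2, 150.4]
ft_force: [1.0, -2.3, 12.2]
time: 9.38
tool_pos: [470.9, -211.0, 185.2]
tcp_rot: [-179.5, 52.6, 150.5]
ft_force: [1.0, -0.2, 0.4]
finger_gap: 51.0
grip_force: 0.0
[-29.69  -6.6  133.74 -53.66   0.45 -36.44] [ 577.32 -272.79   91.03]
```

View pics/c.png

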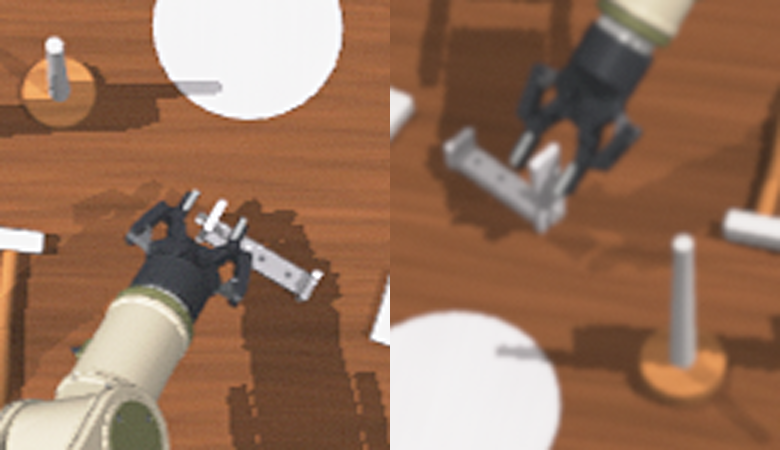

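The arm stands right way up with the open hand clear of the plate: plate top at (215,215) in the top half, bar running to (310,285). Retreat and raise the hand, then measure it.

```bash
python3 -m jog '0 0 -0.3 0 0 0 -1;0 0 -0.4 0 0 0 -1;0 0 -0.4 0 0 0 -1;0 0 -0.4 0 0 0 -1;0 0 0 0 0 0 -1'
python3 - <<'E'
from h import *
np.set_printoptions(precision=2,suppress=True)
from bench import snapshot
s,g,R=pose();print(s["joint_pos"],g)
a,b=snapshot("top"),snapshot("scene")
np.savez("top1.npz",**a);np.savez("scene1.npz",**b)
k=lambda i,x,y:cv2.resize(i[y:y+100,x:x+80,::-1],None,fx=5,fy=5,interpolation=2)
cv2.imwrite("pics/d.png",np.hstack([k(a["img"],285,180),k(b["img"],190,200)]))
E
```

```text
time: 10.1
tool_pos: [416.0, -174.7, 266.4]
tcp_rot: [-178.1, 52.5, 150.4]
ft_force: [-0.3, 0.2, 1.2]
finger_gap: 85.7
grip_force: 0.0
[-27.91 -33.35 142.94 -10.42  18.23 -79.06] [ 520.28 -239.88  172.17]
```

View pics/d.png

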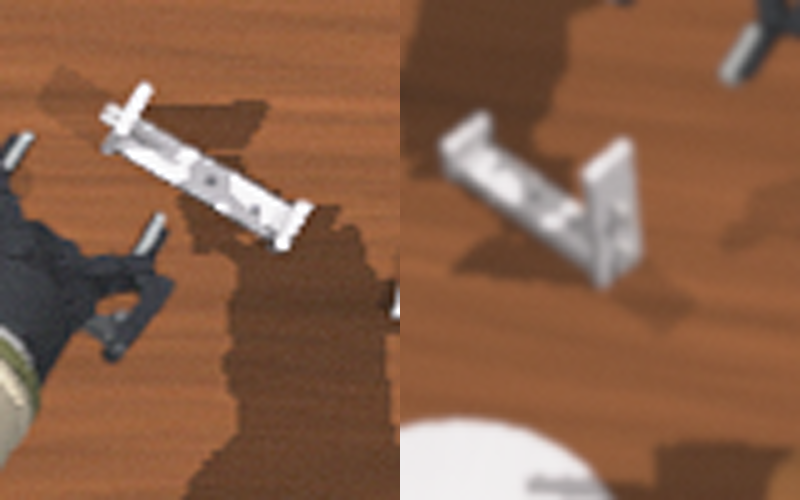

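The arm stands upright. Plate top is about (134,109) in the top half and (607,157) in the scene half; stop top is about (293,226) and (466,128).

```bash
python3 - <<'E'
from h import *
np.set_printoptions(precision=1,suppress=True)
T=lambda x,y:((x+.5)/5-.5+285,(y+.5)/5-.5+180)
S=lambda x,y:((x-400+.5)/5-.5+190,(y+.5)/5-.5+200)
p=onz("top",*T(134,109),112);s=onz("top",*T(293,226),34)
print(p,s,np.linalg.norm((p-s)[:2]),"yaw",np.degrees(np.arctan2(*(p-s)[1::-1])))
e=onz("top",*T(120,131),112)-onz("top",*T(148,88),112);print("edge yaw",np.degrees(np.arctan2(e[1],e[0]))-90, np.linalg.norm(e))
p2=onz("scene",*S(607,157),112);s2=onz("scene",*S(466,128),34);print(p2,s2,np.linalg.norm((p2-s2)[:2]),np.degrees(np.arctan2(*(p2-s2)[1::-1])))
E
```

```text
[ 577.1 -272.4  112. ] [ 511.4 -386.9   34. ] 132.03157748009716 yaw 60.129891534563434
edge yaw 57.80869765065924 32.93072035686563
[ 574.3 -272.9  112. ] [ 507.8 -388.    34. ] 132.90708845465446 59.98448728084373
```

```bash
python3 - <<'E'
from h import *
R=mat(u(-30),-UP);xb=u(60)
b=np.array([576,-272.6,0])-66*xb;print(b)
st=plan(b+170*UP,R,13); plan(b+21*UP,R,4,st)
E
```

```text
[ 543.         -329.75767665    0.        ]
deg/row 7.7 mm/row 7.2
-0.124 0.027 0.045 0.050 0.054 0.106
-0.132 0.033 0.045 0.050 0.054 0.106
-0.138 0.040 0.045 0.050 0.054 0.106
-0.144 0.048 0.044 0.050 0.054 0.106
-0.149 0.056 0.042 0.050 0.054 0.106
-0.153 0.065 0.040 0.050 0.054 0.106
-0.156 0.073 0.037 0.050 0.054 0.106
-0.157 0.082 0.033 0.050 0.054 0.106
-0.158 0.091 0.029 0.050 0.054 0.106
-0.157 0.099 0.024 0.050 0.054 0.106
-0.155 0.108 0.019 0.050 0.054 0.106
-0.152 0.115 0.014 0.050 0.054 0.106
-0.148 0.122 0.008 0.050 0.054 0.106
deg/row 0.0 mm/row 37.2
0.000 0.000 0.373 0.000 0.000 0.000
0.000 0.000 0.372 0.000 0.000 0.000
0.000 0.000 0.373 0.000 0.000 0.000
0.000 0.000 0.373 0.000 0.000 0.000
```

```bash
python3 -m jog '-0.124 0.027 0.045 0.05 0.054 0.106 -1;-0.132 0.033 0.045 0.05 0.054 0.106 -1;-0.138 0.04 0.045 0.05 0.054 0.106 -1;-0.144 0.048 0.044 0.05 0.054 0.106 -1;-0.149 0.056 0.042 0.05 0.054 0.106 -1' >/dev/null
python3 -m jog '-0.153 0.065 0.04 0.05 0.054 0.106 -1;-0.156 0.073 0.037 0.05 0.054 0.106 -1;-0.157 0.082 0.033 0.05 0.054 0.106 -1;-0.158 0.091 0.029 0.05 0.054 0.106 -1;-0.157 0.1 0.024 0.05 0.054 0.106 -1' >/dev/null
python3 -m jog '-0.155 0.108 0.019 0.05 0.054 0.106 -1;-0.152 0.115 0.014 0.05 0.054 0.106 -1;-0.148 0.122 0.008 0.05 0.054 0.106 -1;0 0 0 0 0 0 -1;0 0 0 0 0 0 -1'
python3 - <<'E'
from h import *
np.set_printoptions(precision=2,suppress=True)
s,g,R=pose();print(s["joint_pos"],g)
st=plan(np.array([543,-329.8,21]),mat(u(-30),-UP),5)
E
```

```text
time: 12.08
tool_pos: [543.1, -329.0, 322.0]
tcp_rot: [-180.0, -0.2, 60.4]
ft_force: [-0.8, 0.2, 0.5]
finger_gap: 85.6
grip_force: 0.0
[-35.9   15.69  84.66   0.24  79.72  -6.35] [ 543.34 -328.41  166.97]
deg/row 0.1 mm/row 29.2
-0.003 0.001 0.292 -0.000 -0.001 0.001
-0.002 0.001 0.292 -0.000 -0.001 0.001
-0.002 0.001 0.292 -0.000 -0.001 0.001
-0.002 0.001 0.292 -0.000 -0.001 0.001
-0.002 0.001 0.292 -0.000 -0.001 0.001
```

```bash
python3 -m jog '0 0 0.292 0 0 0 -1;0 0 0.292 0 0 0 -1;0 0 0.292 0 0 0 -1;0 0 0.292 0 0 0 -1;-0.01 0 0.292 0 0 0 -1' 80|egrep 'pos|ft'
python3 -m jog '0 0 0 0 0 0 0;0 0 0 0 0 0 0.2;0 0 0 0 0 0 1;0 0 0 0 0 0 1;0 0 0 0 0 0 1'
python3 -m jog '0 0 0 0 0 0 1;0 0 0 0 0 0 1;0 0 0 0 0 0 1'
```

```text
tool_pos: [543.3, -328.4, 177.0]
ft_force: [0.5, -0.6, 0.1]
time: 13.32
tool_pos: [544.4, -330.2, 180.5]
tcp_rot: [179.7, -0.3, 60.3]
ft_force: [-1.1, 0.9, 6.6]
finger_gap: 23.6
grip_force: 79.5
time: 13.7
tool_pos: [544.4, -330.2, 180.5]
tcp_rot: [179.7, -0.3, 60.3]
ft_force: [-0.1, 0.9, 6.9]
finger_gap: 23.0
grip_force: 79.5
```

```bash
python3 - <<'E'
from h import *
s,g,R=pose();print(R.as_matrix()[:,0])
st=plan(g+60*UP,R,2)
R1=mat(u(14-90),-UP)
rt=np.array([677.2,45.5,113.5])-40*u(14)
st=plan(rt-70*u(14)+25.5*UP,R1,10,st)
E
```

```text
[0.49525512 0.8687354  0.00460153]
deg/row 0.0 mm/row 30.0
0.001 0.001 -0.300 0.000 0.000 0.000
0.001 0.001 -0.300 0.000 0.000 0.000
deg/row 4.6 mm/row 35.4
0.317 -0.150 -0.053 0.000 -0.001 0.077
0.303 -0.175 -0.053 0.000 -0.001 0.077
0.288 -0.199 -0.053 0.000 -0.001 0.077
0.271 -0.222 -0.053 0.000 -0.001 0.077
0.252 -0.243 -0.053 0.000 -0.001 0.077
0.232 -0.262 -0.053 0.000 -0.001 0.077
0.210 -0.280 -0.053 0.000 -0.001 0.077
0.186 -0.296 -0.053 0.000 -0.001 0.077
0.162 -0.310 -0.053 0.000 -0.001 0.077
0.136 -0.322 -0.053 0.000 -0.001 0.077
```

```bash
python3 -m jog '0 0 -0.3 0 0 0 1;0 0 -0.3 0 0 0 1;0.317 -0.15 -0.053 0 0 0.077 1;0.303 -0.175 -0.053 0 0 0.077 1;0.288 -0.2 -0.053 0 0 0.077 1'|egrep 'pos|ft'
python3 -m jog '0.271 -0.222 -0.053 0 0 0.077 1;0.252 -0.243 -0.053 0 0 0.077 1;0.232 -0.262 -0.053 0 0 0.077 1;0.21 -0.28 -0.053 0 0 0.077 1;0.186 -0.296 -0.053 0 0 0.077 1'|egrep 'pos|ft'
python3 -m jog '0.162 -0.31 -0.053 0 0 0.077 1;0.136 -0.322 -0.053 0 0 0.077 1;0 0 0 0 0 0 1;0 0 0 0 0 0 1'
python3 - <<'E'
from h import *
np.set_printoptions(precision=2,suppress=True)
from bench import snapshot
s,g,R=pose();print(s["joint_pos"],g)
a,b=snapshot("top"),snapshot("scene")
np.savez("top1.npz",**a);np.savez("scene1.npz",**b)
k=lambda i,x,y:cv2.resize(i[y:y+100,x:x+66,::-1],None,fx=6,fy=6,interpolation=2)
cv2.imwrite("pics/e.png",np.hstack([k(a["img"],180,130),k(b["img"],310,230)]))
E
```

```text
tool_pos: [551.0, -224.2, 255.2]
ft_force: [-0.4, 0.8, -1.1]
tool_pos: [563.9, -49.6, 282.4]
ft_force: [1.0, 0.4, -0.7]
time: 15.45
tool_pos: [568.9, 18.8, 292.7]
tcp_rot: [-179.9, -0.3, 14.2]
ft_force: [0.1, -0.5, -2.0]
finger_gap: 23.5
grip_force: 79.1
[-3.33  7.25 97.46  0.19 75.08 72.43] [569.53  19.25 137.71]
```

View pics/e.png

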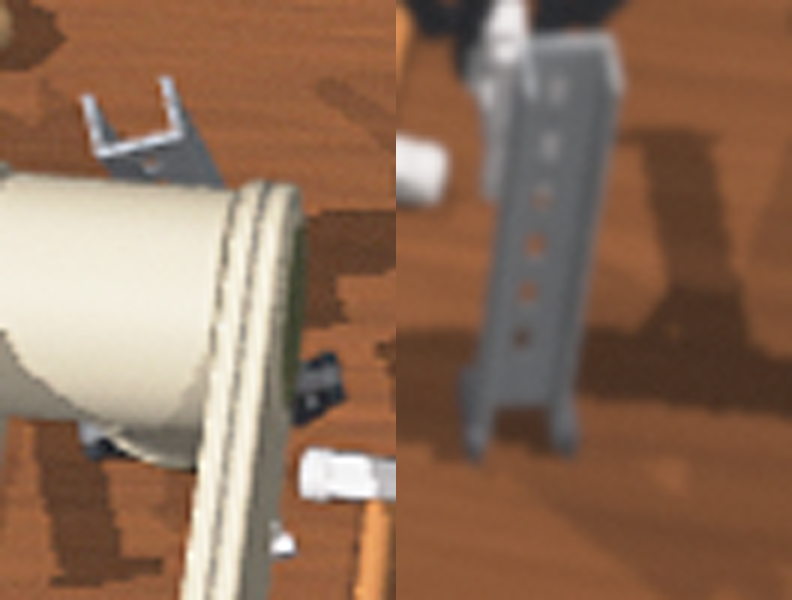

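The scene half shows the held arm behind the post at about (490,100), with the slots at (557,90) to (520,340). The forearm hides it from the top camera. I'll refine the post position from the slot centroids in the first images.

```bash
python3 - <<'E'
from h import *
np.set_printoptions(precision=2,suppress=True)
xp=u(14);yp=u(104)
def slots(top,dx): return np.array([top+dx*xp-(45-11+40*k)*UP for k in range(6)])
top=np.array([677.2,45.5,291.5])
def cent(n,P,m=4):
    im=C[n]["img"].astype(float);w=im[...,0]-im[...,2];out=[]
    for q in proj(n,P):
        x,y=int(round(q[0])),int(round(q[1]));a=w[y-m:y+m+1,x-m:x+m+1];a=np.clip(a-np.median(a)-8,0,None)
        Y,X=np.mgrid[y-m:y+m+1,x-m:x+m+1];out.append([np.sum(a*X)/a.sum(),np.sum(a*Y)/a.sum()] if a.sum()>0 else [np.nan]*2)
    return np.array(out)
for n,dx in(("scene",2),("top",2)):
    P=slots(top,dx);print(n,np.c_[proj(n,P),cent(n,P)-proj(n,P)])
from scipy.optimize import least_squares
def res(v,ns):
    return np.concatenate([(proj(n,slots(v[:3],2))-c)[1:].ravel() for n,c in ns])
cs=[("scene",cent("scene",slots(top,2),4)),("top",cent("top",slots(top,2),4))]
r=least_squares(lambda v:np.nan_to_num(res(v,cs)),top,loss="soft_l1");print(r.x,np.abs(r.fun).max())
E
```

```text
scene [[336.46 244.45   0.11  -0.05]
 [335.14 253.49   0.15   0.03]
 [333.87 262.14   0.08  -0.07]
 [332.65 270.44   0.1   -0.15]
 [331.48 278.4    0.02  -0.13]
 [330.36 286.04   0.06  -0.1 ]]
top [[204.92 156.61  -0.51   0.11]
 [207.04 159.93  -0.62  -0.27]
 [209.03 163.05  -0.7   -0.56]
 [210.9  165.97  -1.08  -1.26]
 [212.65 168.72  -1.21  -1.69]
 [214.31 171.31  -1.57  -1.37]]
[679.65  46.67 295.77] 1.076776970450311
```

```bash
python3 - <<'E'
from h import *
np.set_printoptions(precision=2,suppress=True)
C["s1"]=dict(np.load("scene1.npz"))
s,g,R=pose();a=14.2
rt=g+70*u(a)-25.5*UP
for z in (0,112): 
  q=proj("s1",rt-18*u(a+90)+z*UP)[0];print("pred corner",q,"crop",(q-[310,230]+.5)*6-.5+[396,0])
rt1=np.array([677.2,45.5,114.])-18*u(14)
plan(rt1-70*u(14)+25.5*UP,mat(u(-76),-UP),3)
plan(rt1-70*u(14)+25.5*UP-18*u(104)*0+18*u(14),mat(u(-76),-UP),6,(rt1-70*u(14)+25.5*UP,mat(u(-76),-UP)))
E
```

```text
pred corner [323.87 263.43] crop [481.71 203.07]
pred corner [326.77 239.64] crop [499.14  60.37]
deg/row 0.1 mm/row 7.7
0.079 -0.001 -0.006 -0.001 -0.001 0.001
0.079 -0.001 -0.007 -0.001 -0.001 0.001
0.079 -0.001 -0.007 -0.001 -0.001 0.001
deg/row 0.0 mm/row 3.0
0.030 0.000 0.000 0.000 0.000 0.000
0.030 -0.000 0.000 0.000 0.000 0.000
0.030 0.000 0.000 0.000 0.000 0.000
0.030 0.000 0.000 0.000 0.000 0.000
0.030 -0.000 0.000 0.000 0.000 0.000
0.030 0.000 0.000 0.000 0.000 0.000
```

```bash
python3 -m jog '0.079 0 -0.007 0 0 0 1;0.079 0 -0.007 0 0 0 1;0.079 0 -0.007 0 0 0 1;0 0 0 0 0 0 1;0 0 0 0 0 0 1'
python3 - <<'E'
from h import *
from bench import snapshot
np.set_printoptions(precision=2,suppress=True,linewidth=160)
C["s1"]=snapshot("scene");np.savez("scene2.npz",**C["s1"])
s,g,R=pose();x=R.as_matrix()[:,0];a=np.degrees(np.arctan2(x[1],x[0]))
rt=g+70*u(a)-25.5*UP;d=rt-[677.2,45.5,103];print("yaw",a,"g",g,"post frame",d@u(14),d@u(104),d[2])
for z in (0,112): print("pred",proj("s1",rt-18*u(a+90)+z*UP)[0])
im=C["s1"]["img"].astype(float);w=im[...,0]-im[...,2]
print("cols",list(range(318,346)))
for v in range(240,272,2): print(v,w[v,318:346].astype(int))
E
```

```text
time: 16.18
tool_pos: [592.0, 24.8, 294.5]
tcp_rot: [-179.9, -0.2, 14.1]
ft_force: [-0.1, -0.0, -2.5]
finger_gap: 23.5
grip_force: 79.1
yaw 14.114789408389488 g [592.35  25.36 139.57] post frame -17.19668851517611 1.129270647529304 11.068032425681224
pred [325.22 269.84]
pred [328.24 246.16]
cols [318, 319, 320, 321, 322, 323, 324, 325, 326, 327, 328, 329, 330, 331, 332, 333, 334, 335, 336, 337, 338, 339, 340, 341, 342, 343, 344, 345]
240 [-2 -1  0 -2 -3 -1 -2  0  3  3  2  4  1 -3 -4 -3 -3 -3 -3 -4 -4 -3 -3 -3 -3 -2 -2  0]
242 [37 37 29 12 -2 -4 -1  0  3  4  3  3  0 -4 -5 -2 -2 -3 -2 -2 -2 -4 -2 -3 -2 -4 -2  1]
244 [79 72 51 19  0  0  1  1  2  3  3  1 -1 -4 -3 -3 -2 -1  3  4  1 -1 -3 -2 -3 -3 -4  0]
246 [83 75 55 23  1  1  2  1  2  1  1  0 -1 -4 -3 -2 -1  0  2  2  0 -2 -3 -3 -2 -4 -3  0]
248 [86 84 67 40 12  3  2  1  2  3  1 -1 -3 -3 -3 -3 -3 -3 -2 -2 -2 -3 -3 -2 -3 -3 -3  3]
250 [88 87 83 71 50 24 10  5  4  3  2 -1 -3 -3 -3 -2 -2 -3 -3 -2 -2 -3 -3 -3 -3 -3 -2  6]
252 [86 87 88 86 79 66 36 11  5  3  0 -2 -3 -3 -3 -1 -2  0  0 -1 -2 -1 -3 -3 -2 -1 -1  8]
254 [66 84 87 88 88 80 55 22  7  4 -1 -2 -3 -2 -3 -2  1  3  1 -1 -4 -2 -3 -3 -3 -3  3 17]
256 [40 69 82 84 87 83 66 36 12  3 -1 -2 -2 -1 -3 -3 -2 -1 -1 -2 -2 -3 -2 -3 -1  0  9 33]
258 [37 68 81 82 82 80 71 46 17  3 -1 -3 -2 -3 -3 -1 -3 -3 -3 -3 -2 -2 -2 -2 -1  2 19 46]
260 [42 71 81 83 83 82 76 53 23  6 -2 -1 -1 -2 -1 -1 -1 -1 -4 -2 -3 -2 -3 -2 -1  6 25 57]
262 [55 71 77 79 81 81 75 55 23  6 -2 -2 -2 -2  1  3  3  1 -2 -3 -3 -3 -4 -4 -1  8 30 62]
264 [73 78 82 84 85 85 76 51 18  1 -3 -3 -4 -1 -1  1  0 -1 -1 -3 -2 -3 -3 -3  1 16 43 69]
266 [82 85 90 89 89 87 75 47 17  0 -3 -2 -3 -2 -2 -4 -3 -3 -3 -3 -2 -2 -3 -2  3 20 48 70]
268 [86 87 88 88 88 85 74 47 17  0 -2 -3 -2  1  5  6  4  0 -2 -2 -3 -2 -2 -1 10 34 63 80]
270 [89 87 86 87 86 86 80 56 22  2 -3 -2  2 17 39 47 31  7 -1 -3 -3 -1 -2  2 18 50 78 90]
```

```bash
python3 - <<'E'
from h import *
np.set_printoptions(linewidth=170)
b=np.load("scene2.npz")["img"].astype(int);a=C["scene"]["img"].astype(int)
d=(b-a).sum(2)//3
print("    ",np.arange(316,346))
for v in range(246,280): print(v,d[v,316:346])
E
```

```text
[316 317 318 319 320 321 322 323 324 325 326 327 328 329 330 331 332 333 334 335 336 337 338 339 340 341 342 343 344 345]
246 [ -1   2  -1  -8 -22 -37 -37 -10  10  19  24  32  31  20   8   2   0   3  12  39  57  47  25   6   1   1  -1  -1  -2  -3]
247 [  1   0   0  -5 -14 -32 -33  -6  15  19  23  28  23  12   5   1   0   2   5  15  20  12   6   2   0   2  -1  -1  -3  -4]
248 [  0  -1   2  -2 -11 -24 -21  -2  18  28  39  38  27  12   0   1   2   1   2   1   1   0  -2   0   1   1   0  -3  -5  -4]
249 [  2   1   0  -1  -5 -14 -11   9  27  43  64  60  34  12   2   2   0   0   2   1   2  -1  -2  -1   0  -1  -2  -3  -5  -4]
250 [ 1  0  0  0 -2 -4  0 13 30 57 79 69 37 11  1  1  0  0  1  2  2  1  1  1  1 -3  0 -2 -6 -2]
251 [-1  1  0  1 -2 -1  4 12 28 58 85 67 33 10  2  0  1  3  8  7  8  5  2  0  0 -2 -1 -3 -5 -3]
252 [-1 -1  1 -1  0  1  0  9 22 60 85 67 31  8  1 -1  3  5 12 20 17 10  2  1  0  0 -1 -3 -2 -2]
253 [ 0  0  0  0  1  1  3  3 20 59 82 60 24  6  0  0  2  9 20 30 26 13  5  0  0  1  0 -1 -5  0]
254 [ 1  1  0  0  1  0  2  4 17 47 66 45 17  3  1  0  4 11 23 33 27 10  4  0  1  1 -2  0 -
[... 1855 characters left out ...]
 -1 -2 -2  0  2  0  1  2  0  0 -3 -1  0  2  0  0  0  1 -4 -5 -8 -8 -3]
275 [  0   1  -1   0   0   0   0   1   0   1  -1   1   1   1   1   2  -1  -1   0   1   1  -2   1   0   0  -3  -7 -11 -10  -2]
276 [ -1   0   1   0  -1  -2   0   0   0  -1  -1   2   0   0   0   2   1   1  -1   2  -1   1   0   2   0  -3  -9 -11  -7  -3]
277 [  1   0   1   0   0   0   1   0   1   1   0   1  -1   2   0   1   2   0   0  -1  -1   0   0   1   0  -3  -9 -11  -8  -4]
278 [  1   0   1  -1   1  -1  -1   1   1   1  -1   1   0  -1   2   0  -1  -3  -1   1  -1   0   2   1  -1  -5  -8 -12  -7  -4]
279 [  1   1  -1   2   0   0   0   2   1   1   1   0   0   2   1  -3  -2  -2   0  -1  -1   2   2   0  -2  -3  -9 -11 -10  -5]
```

The measured plate edge matches prediction to about 0.4 px, so sideways and height are good. Pressing in.

```bash
python3 -m jog '0.03 0 0 0 0 0 1;0.03 0 0 0 0 0 1;0.02 0 0 0 0 0 1;0 0 0 0 0 0 1'|egrep 'pos|ft'
python3 -m jog '0.02 0 0 0 0 0 1;0 0 0 0 0 0 1'|egrep 'pos|ft'
python3 - <<'E'
from h import *
s,g,R=pose();x=R.as_matrix()[:,0];a=np.degrees(np.arctan2(x[1],x[0]))
rt=g+70*u(a)-25.5*UP;d=rt-[677.2,45.5,103];print("yaw",a,"post frame",d@u(14),d@u(104),d[2],s["ft_force"])
E
```

```text
tool_pos: [599.9, 26.8, 294.8]
ft_force: [0.2, 0.0, -1.6]
tool_pos: [601.8, 27.2, 294.8]
ft_force: [-0.1, -0.4, -2.1]
yaw 14.10550829094657 post frame -6.919227245044749 1.0482626131603014 11.331398437707037 [-0.10877585 -0.38132111 -2.05157058]
```

```bash
python3 -m jog '0.02 0 0 0 0 0 1;0 0 0 0 0 0 1'|egrep 'pos|ft'
python3 -m jog '0.02 0 0 0 0 0 1;0 0 0 0 0 0 1'|egrep 'pos|ft'
python3 -m jog '0.015 0 0 0 0 0 1;0 0 0 0 0 0 1'|egrep 'pos|ft'
python3 -m jog '0.01 0 0 0 0 0 1;0 0 0 0 0 0 1'|egrep 'pos|ft'
```

```text
tool_pos: [603.7, 27.7, 294.9]
ft_force: [0.2, 0.0, -2.4]
tool_pos: [605.7, 28.2, 294.9]
ft_force: [-0.2, -0.3, -1.4]
tool_pos: [607.1, 28.6, 294.8]
ft_force: [-0.3, 0.1, -1.9]
tool_pos: [608.0, 28.8, 294.9]
ft_force: [0.5, -0.3, -1.8]
```

```bash
for i in 1; do python3 -m jog '0.01 0 0 0 0 0 1;0 0 0 0 0 0 1'|egrep 'pos|ft'
python3 -m jog '0.01 0 0 0 0 0 1;0 0 0 0 0 0 1'|egrep 'pos|ft'
python3 -m jog '0.01 0 0 0 0 0 1;0 0 0 0 0 0 1'|egrep 'pos|ft'; done
```

```text
tool_pos: [609.0, 29.1, 294.9]
ft_force: [0.6, 0.3, -2.8]
tool_pos: [609.8, 29.2, 294.7]
ft_force: [-1.6, -0.4, -2.8]
tool_pos: [610.2, 29.3, 294.4]
ft_force: [-7.3, -1.5, 0.8]
```

```bash
python3 -m jog '-0.01 0 0.02 0 0 0 1;0 0 0.02 0 0 0 1;0 0 0.02 0 0 0 1;0 0 0 0 0 0 1'|egrep 'pos|ft'
python3 -m jog '0 0 0.015 0 0 0 1;0 0 0 0 0 0 1'|egrep 'pos|ft'
python3 -m jog '0 0 0.015 0 0 0 1;0 0 0 0 0 0 1'|egrep 'pos|ft'
```

```text
tool_pos: [609.8, 29.3, 288.4]
ft_force: [-2.1, -1.3, -1.7]
tool_pos: [609.8, 29.3, 287.1]
ft_force: [-3.7, -2.4, -0.8]
tool_pos: [609.8, 29.3, 285.7]
ft_force: [-5.0, -2.3, -1.3]
```

```bash
python3 -m jog '-0.003 0 0.01 0 0 0 1;0 0 0 0 0 0 1'|egrep 'pos|ft'
python3 -m jog '0 0 0.01 0 0 0 1;0 0 0 0 0 0 1'|egrep 'pos|ft'
python3 -m jog '0 0 0.01 0 0 0 1;0 0 0 0 0 0 1'|egrep 'pos|ft'
```

```text
tool_pos: [609.7, 29.3, 284.9]
ft_force: [-4.4, -0.7, 0.2]
tool_pos: [609.7, 29.3, 283.9]
ft_force: [-4.0, -1.7, -0.9]
tool_pos: [609.7, 29.3, 282.9]
ft_force: [-3.2, -1.2, -0.3]
```

```bash
python3 -m jog '0 0 0.01 0 0 0 1;0 0 0 0 0 0 1'|egrep 'pos|ft'
python3 -m jog '0 0 0.01 0 0 0 1;0 0 0 0 0 0 1'|egrep 'pos|ft'
python3 - <<'E'
from h import *
s,g,R=pose();print(s["tcp_rot"],s["wrist_torque"])
E
```

```text
tool_pos: [609.7, 29.3, 282.0]
ft_force: [-5.1, -1.7, 1.1]
tool_pos: [609.7, 29.2, 281.3]
ft_force: [-7.3, -1.2, 3.3]
[-179.86333279   -0.24687851   14.10575065] [-0.2576128   0.90777633  0.08243519]
```

```bash
python3 -m jog '0 0 0.01 0 0 0 1;0 0 0 0 0 0 1'|egrep 'pos|ft'
python3 -m jog '0 0 0.01 0 0 0 1;0 0 0 0 0 0 1'|egrep 'pos|ft'
```

```text
tool_pos: [609.6, 29.2, 280.5]
ft_force: [-8.0, -2.0, 4.3]
tool_pos: [609.6, 29.2, 280.1]
ft_force: [-10.7, -1.2, 9.5]
```

```bash
python3 -m jog '0 0 -0.01 0 0 0 1;0 0 0 0 0 0 0.4;0 0 0 0 0 0 0.2;0 0 0 0 0 0 0;0 0 0 0 0 0 -0.2'
python3 - <<'E'
from h import *
from bench import snapshot
b=snapshot("scene");np.savez("scene3.npz",**b);a=snapshot("top")["img"]
k=lambda i,x,y,h,w,f:cv2.resize(i[y:y+h,x:x+w,::-1],None,fx=f,fy=f,interpolation=2)
cv2.imwrite("pics/f.png",k(b["img"],300,220,100,130,6))
E
```

```text
time: 22.1
tool_pos: [610.0, 29.4, 280.1]
tcp_rot: [-179.9, -0.3, 14.1]
ft_force: [0.2, -0.4, 0.8]
finger_gap: 51.3
grip_force: 0.0
```

View pics/f.png

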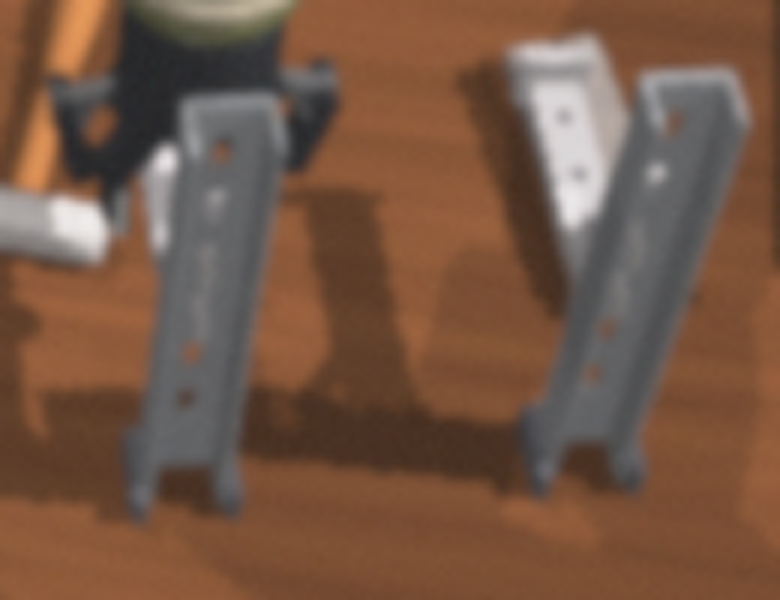

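Both hooks sit in the same slots as the fixed arm's: slots 3 and 4 are filled at (205,250) and (197,310), with 1, 5 and 6 open. Withdraw the hand upward and check numerically.

```bash
python3 -m jog '-0.03 0 0 0 0 0 -1;0 0 -0.1 0 0 0 -1;0 0 -0.3 0 0 0 -1;0 0 -0.5 0 0 0 -1;-0.2 0 -0.5 0 0 0 -1' >/dev/null
python3 -m jog '-0.4 -0.3 -0.3 0 0 0 -1;-0.4 -0.5 0 0 0 0 -1;-0.3 -0.5 0 0 0 0 -1;-0.3 -0.5 0 0 0 0 -1;0 0 0 0 0 0 -1'
python3 - <<'E'
from h import *
from bench import snapshot
np.set_printoptions(precision=1,suppress=True,linewidth=170)
b=snapshot("scene");C["s"]=b;d=(b["img"].astype(int)-C["scene"]["img"]).sum(2)//3
w=lambda P:(lambda q:q)(proj("s",P)[0])
h=np.array([677.2,45.5,103])
for n,P in(("stop bottom L",h-140*u(14)-18*u(104)),("stop top L",h-140*u(14)-18*u(104)+34*UP),("plate bot L",h-18*u(104)),("plate top L",h-18*u(104)+112*UP)): print(n,w(P))
print("    ",np.arange(318,338))
for v in range(240,280,1): print(v,d[v,318:338])
t=snapshot("top");C["t"]=t;np.savez("top4.npz",**t)
ft=h+200*u(104)
for n,r in(("bare",h),("fixed",ft)):
  print(n,"stop top corners",proj("t",np.array([r-140*u(14)+s*u(104)+34*UP for s in(-18,18)])).ravel())
E
```

```text
time: 23.45
tool_pos: [406.1, 164.8, 450.9]
tcp_rot: [-179.8, -0.4, 14.4]
ft_force: [0.5, -0.2, -0.4]
finger_gap: 85.6
grip_force: 0.0
stop bottom L [319.6 238.3]
stop top L [320.4 231.2]
plate bot L [325.3 277.1]
plate top L [328.3 253.8]
     [318 319 320 321 322 323 324 325 326 327 328 329 330 331 332 333 334 335 336 337]
240 [  3   9  21  48  92 132 141 142 144 144 138 112  50  10   3   1   1  -1   1   0]
241 [ -1   9  14  41  93 136 143 143 143 141 135 111  47   6   2   0   2   0   1   3]
242 [  0   2   9  32  86 127 139 140 137 129 122  98  42   9   1   3   2   1   3   1]
243 [ -1   0   5  22  67 117 136 136 128 112  99  79  34   8   1   1   1   0   0   1]
244 [  2   0   2  15  49  99 131 136 128 111  93  69  27   4   3   3   0   2  -1   0]
245 [  1   1   1   9  37  91 130 139 136 128 110  69  22   4   1   2   1   0   1   2]
246 [  0   0  -1   5  34  89 132 142 139 135 122  70  21   3   2   3   0   2   1   2]
247 [  1   1   2   6  32  89 133 140 141 138 124  71  21   2   1   1   1   0   1   0]
248 [  1   2   1   6  29  78 126 139 141 138 122  67  14   0   1   0   1   1   0   1]
[... 1683 characters left out ...]
 5  1  2]
271 [ 2 -1  2  1  0  1  0  0  1 -1  1  0  1  5 15 16 10  4  3  1]
272 [ 1  1  3  0  0  1  2  2  0  1  0  1 -1  2  6  8  8  4  1  0]
273 [ 0  3  1  0  2  0  3  0  1  0  1  1 -1  3  6  9 11  5  1  1]
274 [ 0  0  4  3  1 -1 -1  0  0  1  2  1  2  2  9 13 12  6  3  2]
275 [ 1  0  0 -1  1  2  2  1  1  1  2  1  3  7 12 17 14  5  0  0]
276 [ 1  0  0 -2  0  0  2  0  0  2  2  1  1  3 10 14 11  5  0  2]
277 [ 1  1  1  0  1  2  3  2  1  1 -1  3  2  2  5  8  5  2  1  0]
278 [-1  0  2  1  1  1  2  2 -1  2  2  0  3  0  0  3  1  3  2  1]
279 [ 1  3  1 -1  1  2  1  2  2  2  0  1  0 -5 -4 -2  1  0  0  1]
bare stop top corners [226.1 208.6 214.7 211.2]
fixed stop top corners [162.4 223.  150.8 225.6]
```

```bash
python3 - <<'E'
from h import *
np.set_printoptions(precision=1,suppress=True,linewidth=170)
from bench import snapshot
h=np.array([677.2,45.5,103]);ft=h+200*u(104)
for n,r in(("bare",h),("fixed",ft)):
  print(n,"lip bottom/top(back face)",proj("scene",np.array([r+12*u(14)+z*UP for z in(16,32,56,72)])).ravel())
im=snapshot("scene")["img"].astype(int).sum(2)//3
# brightness profile down each post's slot line, fraction along post from top
top=np.array([677.2,45.5,292.])
for n,o in(("bare",top),("fixed",top+200*u(104))):
  q=proj("scene",np.array([o+4*u(14)-z*UP for z in range(90,215,3)])).astype(np.float32)
  print(n,cv2.remap(im.astype(np.float32),q[:,:1],q[:,1:],1).ravel().astype(int))
t=np.load("top4.npz")["img"].astype(int)
cv2.imwrite("pics/g.png",cv2.resize(t[170:260,130:250,::-1].astype(np.uint8),None,fx=6,fy=6,interpolation=2))
g=t.sum(2)//3
print(np.arange(208,234))
for v in range(198,218): print(v,g[v,208:234])
print("fixed",np.arange(144,170))
for v in range(212,232): print(v,g[v,144:170])
E
```

```text
bare lip bottom/top(back face) [332.6 277.1 333.  273.9 333.8 269.  334.3 265.7]
fixed lip bottom/top(back face) [402.8 273.5 403.8 270.3 405.4 265.4 406.5 262. ]
bare [104 101 101 105 109 115 118 120 119 117 115 114 113 113 113 112 112 112 113 116 119 118 117 116 114 112 112 112 111 109 107 105 102  99  99  99  99  98  98  98  99  99]
fixed [100 100 101 103 106 109 111 113 116 117 116 114 113 112 111 109 108 109 111 113 113 114 115 116 115 113 111 110 108 104 101  98  94  92  91  93  96  97  98  99  99  99]
[208 209 210 211 212 213 214 215 216 217 218 219 220 221 222 223 224 225 226 227 228 229 230 231 232 233]
198 [ 97  94  95  99  91  84 229 245 241 241 241 241 242 244 212 123 103 109 113 113 108 110 109 109 109 113]
199 [ 86  85  86  86  87  80 201 243 242 241 241 242 242 244 234 166 102 105 109 105 108 110 105 107 112 106]
200 [ 85  87  82  87  87  82 140 232 243 242 240 238 242 243 250 215  91 100 100 103  98  99 100 100 100  99]
201 [ 87  85  86  85  88  80  89 228 244 243 197 130 227 244 249 214  91  96  95  97 101  97  98  99  94  96]
202 [ 87  89  88  90  87  83  73 234 246
[... 3305 characters left out ...]
 94  82  80  75  64  62  64  66  92 105]
226 [149 178 174 170 167 167 170 169 140 111 103 108 121 143 148 142 102  67  65  70  60  59  70  67  67  80]
227 [122 168 176 168 169 170 173 194 206 190 176 178 184 185 185 181 136  72  68  66  56  60  68  66  69  64]
228 [121 188 194 175 173 188 198 205 202 205 206 191 179 176 175 189 147  80  73  69  62  61  63  69  68  67]
229 [ 92 174 205 199 199 202 202 205 205 198 200 202 189 177 173 178 155 105  72  67  70  63  59  65  67  61]
230 [ 93 146 190 199 199 204 204 207 205 201 199 202 203 204 187 191 202 148  73  67  71  54  58  69  65  67]
231 [ 92 119 179 201 198 199 205 207 205 202 204 202 203 205 206 205 215 158  74  69  69  61  54  64  69  63]
```

```bash
python3 -c "
from bench import *
print(hand_in())"
```

```text
the job is handed in; nothing more can be done
None
```

The loose shelf arm now hangs on the bare post in the same slots as the fixed arm, seated level and flush as far as the images show. The hand is clear, none of the four items to leave alone was touched as far as I saw, and the job was handed in at about 23.5 s; no verdict was returned.

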